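# Sterilise the probe and hold it over the sample

### The arm

A 6-joint arm with a two-finger parallel gripper is mounted at the origin on the work surface. World frame = base frame: x ahead of the robot, y to its left, z up, the work surface at z = 0. Lengths are in mm, angles in rad, forces in N, time in s.
With the tool pointing down it reaches from about 300 to 775 mm from the base axis. Payload 14.6 kg.
Tool frame: the origin (TCP) lies at the very end of the fingers, on their centre line; the grasp point (between the pads) lies 19 mm behind it; z points along the fingers, y is the line along which they close (so a half turn about z gives the same grasp; the last joint's range is limited). The gripper opens to 94 mm and grips with 3 to 60 N. Pads are 16 mm wide; open, the fingers measure 119 mm over their backs; the gripper's body (75 mm by 177 mm) begins 78 mm behind the grasp point.
Start: joints at [-1.247, 0.3, 1.521, -0, 1.321, -0.067], TCP at [209.503, -508.525, 205.446] pointing down, gripper open.
Joint ranges: [-3.03, 3.03], [-0.79, 2.21], [0.23, 2.52], [-1.04, 4.18], [0, 3.07], [-2.55, 2.55]. Speed limits (rad/s): [2.22, 2.22, 2.57, 3.14, 3.14, 3.14].

### API

Orientations are given as [roll, pitch, yaw] about the fixed x, y, z axes, in that order (R = Rz(yaw) Ry(pitch) Rx(roll)).
In Python, from cell import manip, camera, get_calibration gives the robot as it stands.
- The arm moves only by the tool arm_command, never from a script. Its argument "targets" is a list of rows, each an object of numbers: "hand": the opening, from -1 (shut) to 1 (fully open), so that 0 is half open; "x", "y", "z": the shift along the tool's x, y, z in m; "yaw": the turn about the tool's z in rad. In form: [{"hand": .., "x": .., "y": .., "z": .., "yaw": ..}, ...]. A call has 1 to 10 rows; each row shifts and turns the commanded pose from where the row before left it, along the tool's axes as they then stand; what a row does not reach is not made up. A row lasts 1/10 s, in which the tool goes at most 50 mm and 8.59 degrees, less where a joint would pass 70% of its speed; a pose out of reach is approached as far as the arm can. A call is refused whole if a number of a shift passes 0.05 or a number of a turn 0.15, either way. A call with a gripper value outside its range is refused whole. The fingers move at their own pace and stop on an object; "newtons" is the grip in N (left out, the last holds). Time passes only in rows, so rows that do not move let the fingers close. It gives the time, the measured TCP pose, the force, the opening and the grip force at its end, in the units of the state.
- manip.read_state(): the state, without advancing time (a new reading comes with each control period).
- camera(name): name is "scene" or "side" or "wrist"; returns the picture (420x560x3 uint8, red, green, blue); there is no depth.
- get_calibration(name): a dict with "K" (3x3 intrinsics, pixels), "cam_to_world" (4x4, takes a point from camera to world coordinates). Camera axes: x right, y up, looking along -z (the intrinsics and any distortion apply to the point x, -y, -z); pixel columns grow to the right and rows downward; lengths in mm; the calibration is good to about 2 mm. A picture is of the moment at which its call begins: read the wrist's pose just before it. get_calibration takes no time and is no camera call; for the wrist camera it gives the pose at the moment of the call.
- manip.sign_off(): hands the job in; it is judged then, once.
The state is a dict: "clock": time; "joints": joint angles; "qd": joint speeds; "effort": joint torques, N m; "eef_pos": TCP position; "eef_rot": TCP orientation; "wrist_force": force on the tool from outside, world axes, zero at the start; "moment": the same for the moment, N m; "finger_gap": finger opening in mm; "finger_force": force on a finger pad.
Only numpy, scipy, OpenCV 4.12 (cv2) and the standard library are available. Lean on these libraries where they do the work, as an engineer would, in place of code of your own. Each camera call takes 0.05 s, during which the arm holds its last target. There are 200 camera calls.

### The job

Take the yellow-headed infrared thermometer out of its stand by its head, lower its tip at least halfway down the well of the white UV steriliser and keep it there for a second, then lift it and carry it over the top of the two lidded pans to the steel sample cup on the kitchen scale. Finish while still holding it there, still and upright, its tip centred over the cup about 15 mm above the rim: neither the thermometer nor the robot may touch the cup or the pans, and everything else is left alone.

Things in the scene. Friction and masses are not known exactly. Their poses are not given: they have to be found in the camera images.
- thermometer: Pen-shaped infrared thermometer, 170 mm long, 90 g, loose, hanging upright in the stand. Origin: centre of its black lower tip; z up along the pen. Tip 6 mm thick, white stem 8 mm to 30 mm up, barrel 16 mm thick from 45 to 100 mm, black collar 34 mm across at 100 to 106 mm, yellow head block at 106 to 170 mm, 36 mm along its x, 24 mm along its y: grip across its y. Small display on its -x face
- thermometer_tip (a point): the tip of the thermometer: centre of its lower end, same point and axes as the thermometer's origin
- holder: Fixed thermometer stand: black round foot 84 mm across with an upright grey tube 30 mm across (inside about 23 mm), rim 122 mm above the table. Origin: centre of the underside. The thermometer's collar rests on the rim: its tip hangs 22 mm above the table, its head stands from 128 to 192 mm, and it must rise 100 mm to leave the tube
- steriliser: Fixed white UV steriliser: round foot 90 mm across narrowing to an upright cup 60 mm across, 90 mm high, with a violet band near the top and an open dry well. Origin at the centre of its underside
- steriliser_mouth (a point): centre of the well's mouth, 90 mm above the table, z up. The well is 48 mm wide and 70 mm deep (floor at 20 mm above the table)
- pans: Fixed row of two steel lidded pans on one black base, 352 mm along its x, 162 mm along its y; lids' tops 108 mm above the table, a dark bar handle on each lid up to 130 mm. Origin at the centre of the underside. It stands between the stand and steriliser on one side and the scale on the other
- scale: Fixed white kitchen scale, body 240 mm along its x, 170 mm along its y, 32 mm high, with a round weighing plate 150 mm across whose top is 50 mm above the table and whose centre lies 30 mm along the scale's +x from its origin. Origin at the centre of the underside
- cup: Steel sample cup with a piece of brown cake in it, loose, standing on the scale's plate: 60 mm high, 66 mm across the rim, 52 mm across the foot, wall 3 mm, 120 g. Origin at the centre of its underside
- cup_mouth (a point): centre of the sample cup's mouth at rim height (60 mm above its underside, 110 mm above the table), z up. The cake's top is 20 mm below the rim
- empty_cup: Bystander: a like steel cup, empty, on the table beyond the pans; origin at the centre of its underside
- jar: Bystander: amber spice jar with a red cap, 56 mm across, 85 mm high; origin under its centre
- bowl: Bystander: white bowl, 100 mm across, 50 mm high; origin under its centre
- bottle: Bystander: green bottle, 60 mm across, 180 mm high; origin under its centre
- loaf: Bystander: loaf of bread, 110 by 170 mm, 98 mm high; origin under its centre
Things that resemble listed ones, but are neither listed nor needed, are in the scene too. Leave any green or turquoise look-alike of the thermometer alone.

How it is judged:
By the outcome, as a careful person would: the job done as asked, in the order asked, and still so for the second after the job is handed in, while the arm keeps its last pose, push and grip.
It also fails if it takes over 45 s, if anything falls off the work surface, if the arm or the gripper's body presses on something with over 40 N, if the wrist force passes 120 N, or if a joint passes its speed limit or range.

## Working session

There is one attempt and no reset: what is moved stays moved. The work goes in short steps, Python scripts to look and compute and a tool call to move; the robot and the scene stay as the last step left them, time stands still between calls to the robot, and variables do not carry over. Pictures are saved under pics/ and viewed, at most 12 in all, crops included, and the job is handed in when it is done.

Besides the shell and the picture viewer there is one more tool, called after "Call:" as name([rows], argument=value, ...), one row to a line, values as JSON. arm_command: Moves the arm, as the interface text tells. Its arguments: {"type":"object","properties":{"targets":{"type":"array"},"newtons":{"type":"number"}},"required":["targets"]}

```bash
mkdir -p pics; cat > h.py <<'E'
import numpy as np,cv2
from cell import manip,camera,get_calibration
def ray(c,u,v):
    K=np.array(c["K"]);T=np.array(c["cam_to_world"])
    p=np.linalg.inv(K)@[u,v,1.]; d=T[:3,:3]@[p[0],-p[1],-p[2]]
    return T[:3,3],d/np.linalg.norm(d)
def onz(c,u,v,z):
    o,d=ray(c,u,v); return o+d*(z-o[2])/d[2]
def proj(c,P):
    T=np.linalg.inv(np.array(c["cam_to_world"]));p=T[:3,:3]@np.array(P,float)+T[:3,3]
    q=np.array(c["K"])@[p[0],-p[1],-p[2]];return q[:2]/q[2]
def tri(rs):
    A=0;b=0
    for o,d in rs:
        M=np.eye(3)-np.outer(d,d);A=A+M;b=b+M@o
    return np.linalg.solve(A,b)
E
python3 - <<'E'
from h import *
for n in("scene","side","wrist"):
    c=get_calibration(n);im=camera(n);cv2.imwrite(f"pics/{n}0.png",im[:,:,::-1])
    print(n,{k:np.round(v,2).tolist() if not isinstance(v,str) else v for k,v in c.items()})
print(manip.read_state())
E
```

```text
scene {'K': [[403.45, 0.0, 278.07], [0.0, 403.45, 217.25], [0.0, 0.0, 1.0]], 'cam_to_world': [[0.44, -0.65, 0.62, 1348.92], [0.9, 0.31, -0.31, -419.68], [0.02, 0.69, 0.72, 979.54], [0.0, 0.0, 0.0, 1.0]]}
side {'K': [[523.9, 0.0, 278.25], [0.0, 523.9, 205.6], [0.0, 0.0, 1.0]], 'cam_to_world': [[-0.97, 0.18, -0.19, 302.5], [-0.26, -0.7, 0.66, 986.71], [-0.01, 0.69, 0.72, 1185.9], [0.0, 0.0, 0.0, 1.0]]}
wrist {'K': [[322.28, 0.0, 279.4], [0.0, 322.28, 206.56], [0.0, 0.0, 1.0]], 'cam_to_world': [[0.38, 0.89, 0.27, 287.95], [-0.92, 0.37, 0.11, -476.92], [-0.0, -0.29, 0.96, 384.94], [0.0, 0.0, 0.0, 1.0]]}
{'clock': 0.15, 'joints': array([-1.24660304e+00,  3.00341970e-01,  1.52141150e+00,  3.87937305e-06,
        1.32072886e+00, -6.66309713e-02]), 'qd': array([ 0.00042285, -0.0036379 , -0.00137818, -0.00057419,  0.00059943,
       -0.00089105]), 'effort': array([ 3.00235821e-03, -5.31952572e+01, -3.52820313e+01,  7.10213953e-02,
        2.36377650e-02, -5.97275471e-05]), 'eef_pos': array([ 209.44228661, -508.34705032,  205.02891061]), 'eef_rot': array([-3.14070520e+00, -6.29856011e-05,  3.90823267e-01]), 'wrist_force': array([-0.35820237, -0.27197059,  0.04131524]), 'moment': array([ 0.00927034, -0.00671415,  0.02817101]), 'finger_force': 0.0, 'finger_gap': 93.82323030033422}
```

View pics/scene0.png

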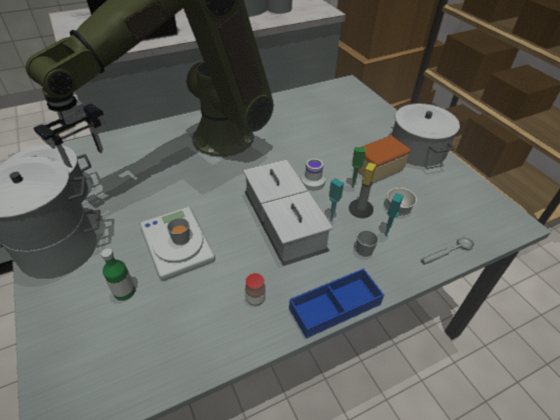

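View pics/side0.png

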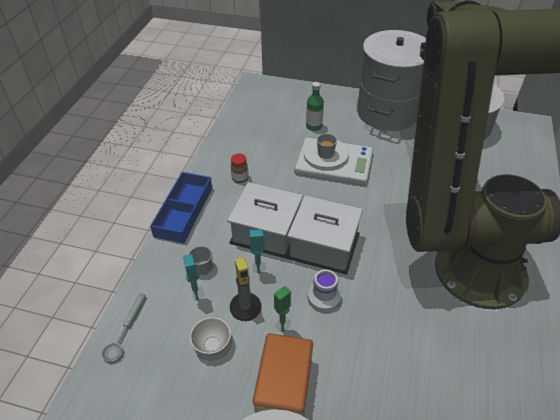

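The scene view has the yellow head at (369,175), with look-alikes in green at (358,158) and turquoise at (336,190) and (395,206). The steriliser is at (314,167), the cup on the scale at (179,231) and the pans at (287,210). In the side view these are yellow (242,270), green (283,300), turquoise (257,243) and (191,268), steriliser (326,284), cup (327,145). Only the yellow one, which hangs in the black-footed stand, fits the description. I'll confirm it in a crop and measure.

```bash
python3 - <<'E'
from h import *
S=get_calibration("scene");D=get_calibration("side")
a=cv2.imread("pics/scene0.png");b=cv2.imread("pics/side0.png")
def mask(im,lo,hi,box):
    h=cv2.cvtColor(im,cv2.COLOR_BGR2HSV);m=cv2.inRange(h,lo,hi);k=np.zeros_like(m);x0,y0,x1,y1=box;k[y0:y1,x0:x1]=255;return m&k
def cen(m):
    ys,xs=np.nonzero(m);return xs.mean(),ys.mean(),len(xs),xs.min(),xs.max(),ys.min(),ys.max()
print("yellow");Y=[]
for c,im,box in((S,a,(350,150,390,215)),(D,b,(225,250,262,300))):
    r=cen(mask(im,(20,90,60),(34,255,255),box));print(np.round(r,1));Y.append(ray(c,r[0],r[1]))
print(tri(Y), [np.round(onz(c,0,0,0)) for c in()])
print("violet");V=[]
for c,im,box in((S,a,(300,150,330,190)),(D,b,(305,262,348,312))):
    m=mask(im,(115,80,40),(150,255,255),box);r=cen(m);print(np.round(r,1));
    print("z85",onz(c,r[0],r[1],85)); V.append(ray(c,r[0],r[1]))
print(tri(V))
print("cake");V=[]
for c,im,box in((S,a,(160,215,200,250)),(D,b,(310,130,345,165))):
    m=mask(im,(5,80,50),(22,255,255),box);r=cen(m);print(np.round(r,1));print(onz(c,r[0],r[1],90));V.append(ray(c,r[0],r[1]))
print(tri(V))
def crop(im,x0,y0,x1,y1,s=None):
    return cv2.resize(im[y0:y1,x0:x1],(390,290),interpolation=cv2.INTER_CUBIC)
g=np.vstack([np.hstack([crop(a,340,140,410,192+0),crop(b,225,250,295,302)]),np.hstack([crop(a,150,210,220,262),crop(b,290,125,360,177)])])
cv2.imwrite("pics/c1.png",g)
E
```

```text
yellow
[368.7 172.5 214.  363.  375.  150.  184. ]
[241.3 269.9 227.  235.  248.  257.  284. ]
[594.60233529 281.1377877  165.39792563] []
violet
[314.  166.2  80.  306.  321.  162.  172. ]
z85 [409.41630652 194.60584936  85.        ]
[325.2 281.8 235.  314.  336.  274.  292. ]
z85 [399.76924017 206.9885793   85.        ]
[400.42548801 200.66183927  76.26540631]
cake
[178.4 229.1  85.  172.  185.  226.  233. ]
[ 503.19486333 -320.30156858   90.        ]
[326.2 142.9  48.  320.  332.  141.  145. ]
[ 506.71537016 -327.3279225    90.        ]
[ 506.34915656 -321.18321241   94.30634783]
```

View pics/c1.png

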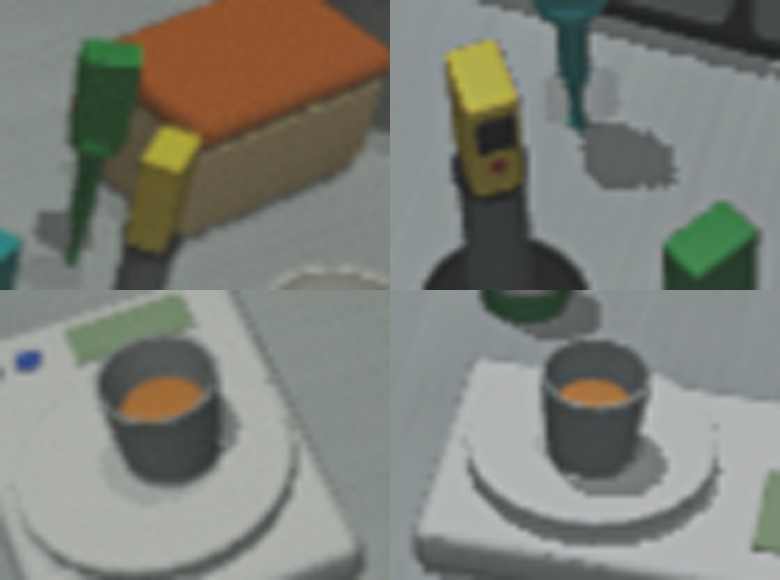

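The crop confirms it: the yellow head sits on the grey tube with its display facing the side camera, and the green one stands apart on its own. Next come the head yaw from the top-face corners and the positions of the neighbours.

```bash
python3 - <<'E'
from h import *
S=get_calibration("scene");D=get_calibration("side")
a=cv2.imread("pics/scene0.png");b=cv2.imread("pics/side0.png")
f=70/390;g=52/290
for c,o,ps in((S,(340,140),[(160,127),(202,137),(190,168),(143,163)]),(D,(225,250),[(58,52),(107,40),(129,97),(68,110)])):
    P=np.array([onz(c,o[0]+p[0]*f,o[1]+p[1]*g,192)[:2] for p in ps]);E=np.roll(P,-1,0)-P
    print(np.round(P.mean(0),1),np.round(np.linalg.norm(E,axis=1),1),np.round(np.degrees(np.arctan2(E[:,1],E[:,0])),0))
def blobs(im,lo,hi):
    m=cv2.inRange(cv2.cvtColor(im,cv2.COLOR_BGR2HSV),lo,hi);n,_,s,ce=cv2.connectedComponentsWithStats(m)
    return [(ce[i],s[i,4],s[i,:4]) for i in range(1,n) if s[i,4]>80]
for nm,lo,hi in(("green",(50,100,40),(72,255,255)),("turq",(80,100,40),(98,255,255))):
  A=blobs(a,lo,hi);B=blobs(b,lo,hi)
  for i in A:
    for j in B:
      r=[ray(S,*i[0]),ray(D,*j[0])];P=tri(r);e=np.linalg.norm(np.cross(P-r[0][0],r[0][1]))
      if e<12:print(nm,np.round(i[0]),np.round(j[0]),np.round(P),round(e,1),"topz", i[2],j[2])
# pans lid corners by side view pixels and loaf
for n,c,p,z in(("pans",D,(238,187),108),("pans",D,(361,205),108),("pans",D,(232,238),108),("pans",D,(352,265),108),("handle",D,(266,203),130),("handle",D,(326,217),130),("loaf",D,(262,340),98),("loaf",D,(312,345),98),("loaf",D,(256,400),98)):
    print(n,np.round(onz(c,*p,z)))
E
```

```text
[598.5 281.3] [23.8 29.6 25.7 35.1] [  43.  -48. -125.  130.]
[593.4 281.7] [21.7 32.3 26.3 31.3] [-148.  124.   30.  -64.]
green [358. 156.] [282. 293.] [489. 312. 148.] 3.3 topz [354 147  11  21] [274 287  16  13]
green [114. 271.] [315. 100.] [ 590. -519.  109.] 3.8 topz [103 259  24  24] [308  91  15  18]
turq [335. 189.] [256. 244.] [590. 167. 134.] 2.6 topz [330 179  14  23] [249 230  15  43]
turq [394. 208.] [191. 270.] [729. 287. 128.] 0.4 topz [388 194  15  35] [184 254  15  40]
pans [714. -43. 108.]
pans [353. -62. 108.]
pans [668. 147. 108.]
pans [342. 155. 108.]
handle [610.  19. 130.]
handle [437.  29. 130.]
loaf [507. 413.  98.]
loaf [392. 396.  98.]
loaf [479. 551.  98.]
```

Yellow head at about (595, 281). Its long axis lies at about 126°, so I need tool yaw of about 126° with q6 near -11°. The neighbours are more than 100 mm away. First move: lift, cross over, turn, then look with the wrist camera.

Call:
arm_command([
  {"z": -0.05,"hand": 1},
  {"z": -0.05},
  {"z": -0.05},
  {"x": 0.015,"y": -0.013},
  {"x": 0.033,"y": -0.029},
  {"x": 0.033,"y": -0.029},
  {"x": 0.033,"y": -0.029},
  {"x": 0.033,"y": -0.029},
  {"x": 0.033,"y": -0.029},
  {"x": 0.033,"y": -0.029},
])

```text
schema error: expected keys hand, x, y, z, yaw
```

Call:
arm_command([
  {"x": 0.033,"y": -0.029},
  {"x": 0.033,"y": -0.029},
  {"x": 0.033,"y": -0.029},
  {"x": 0.033,"y": -0.029},
  {"x": 0.033,"y": -0.029},
  {"x": 0.033,"y": -0.029},
  {"x": 0.033,"y": -0.029},
  {"x": 0.033,"y": -0.029},
  {"x": 0.033,"y": -0.029},
  {"x": 0.033,"y": -0.029},
])

```text
schema error: expected keys hand, x, y, z, yaw
```

Call:
arm_command([
  {"x": 0.033,"y": -0.029},
  {"x": 0.033,"y": -0.029},
  {"x": 0.03,"y": -0.029},
  {"yaw": -0.14},
  {"yaw": -0.14},
  {"yaw": -0.14},
  {"yaw": -0.14},
  {"yaw": -0.14},
  {"yaw": -0.14},
  {"yaw": -0.14},
])

```text
schema error: expected keys hand, x, y, z, yaw
```

Call:
arm_command([
  {"yaw": -0.14},
  {"yaw": -0.14},
  {"yaw": -0.14},
  {"yaw": -0.14},
  {"yaw": -0.14},
  {"yaw": -0.12},
  {},
  {},
  {},
  {},
])

```text
schema error: expected keys hand, x, y, z, yaw
```

```bash
python3 - <<'E'
from h import *
s=manip.read_state();c=get_calibration("wrist");im=camera("wrist")
import json;json.dump({k:np.array(c[k]).tolist() for k in("K","cam_to_world")},open("w1.json","w"))
cv2.imwrite("pics/w1.png",im[:,:,::-1]);print(s["clock"],s["eef_pos"],s["eef_rot"],s["joints"])
for P in((595,281,192),(400,200,90),(489,312,170)):print(proj(c,P))
E
```

```text
0.15 [ 209.44228661 -508.34705032  205.02891061] [-3.14070520e+00 -6.29856011e-05  3.90823267e-01] [-1.24660304e+00  3.00341970e-01  1.52141150e+00  3.87937305e-06
  1.32072886e+00 -6.66309713e-02]
[-8621.72765943 -9003.29227798]
[-767.32933245 -567.38364566]
[-2857.83937168 -2329.95278034]
```

View pics/w1.png

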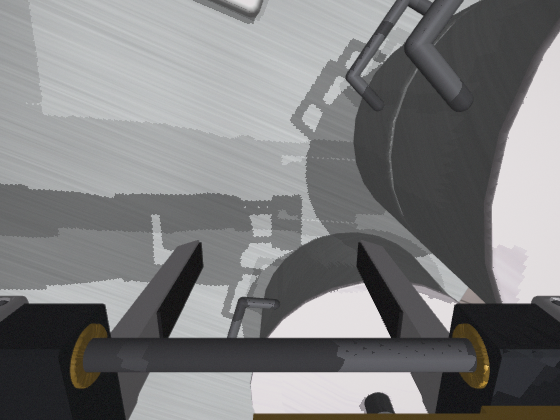

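All keys are required, so nothing has moved. The picture shows pots beside and behind the gripper, so I'll lift straight up first.

Call:
arm_command([
  {"hand": 1,"x": 0,"y": 0,"z": -0.03,"yaw": 0},
  {"hand": 1,"x": 0,"y": 0,"z": -0.04,"yaw": 0},
  {"hand": 1,"x": 0,"y": 0,"z": -0.04,"yaw": 0},
  {"hand": 1,"x": 0,"y": 0,"z": -0.04,"yaw": 0},
  {"hand": 1,"x": 0.015,"y": -0.013,"z": 0,"yaw": 0},
  {"hand": 1,"x": 0.033,"y": -0.029,"z": 0,"yaw": 0},
  {"hand": 1,"x": 0.033,"y": -0.029,"z": 0,"yaw": 0},
  {"hand": 1,"x": 0.033,"y": -0.029,"z": 0,"yaw": 0},
  {"hand": 1,"x": 0.033,"y": -0.029,"z": 0,"yaw": 0},
  {"hand": 1,"x": 0.033,"y": -0.029,"z": 0,"yaw": 0},
])

```text
clock: 1.2
eef_pos: [316.1, -292.2, 355.4]
eef_rot: [-3.142, -0.0, 0.39]
wrist_force: [0.9, -0.6, 0.2]
finger_gap: 93.9
finger_force: 0.0
```

Call:
arm_command([
  {"hand": 1,"x": 0.031,"y": -0.028,"z": 0,"yaw": 0},
  {"hand": 1,"x": 0.031,"y": -0.028,"z": 0,"yaw": 0},
  {"hand": 1,"x": 0.031,"y": -0.028,"z": 0,"yaw": 0},
  {"hand": 1,"x": 0.031,"y": -0.028,"z": 0,"yaw": 0},
  {"hand": 1,"x": 0.031,"y": -0.028,"z": 0,"yaw": 0},
  {"hand": 1,"x": 0.031,"y": -0.028,"z": 0,"yaw": 0},
  {"hand": 1,"x": 0.031,"y": -0.028,"z": 0,"yaw": 0},
  {"hand": 1,"x": 0.031,"y": -0.028,"z": 0,"yaw": 0},
  {"hand": 1,"x": 0.031,"y": -0.028,"z": 0,"yaw": 0},
  {"hand": 1,"x": 0.031,"y": -0.028,"z": 0,"yaw": 0},
])

```text
clock: 2.2
eef_pos: [496.1, 84.9, 355.4]
eef_rot: [3.142, 0.0, 0.391]
wrist_force: [0.6, -1.0, 0.8]
finger_gap: 94.1
finger_force: 0.0
```

Call:
arm_command([
  {"hand": 1,"x": 0.031,"y": -0.028,"z": 0,"yaw": 0},
  {"hand": 1,"x": 0.031,"y": -0.028,"z": 0,"yaw": 0},
  {"hand": 1,"x": 0.031,"y": -0.028,"z": 0,"yaw": 0},
  {"hand": 1,"x": 0.031,"y": -0.028,"z": 0,"yaw": 0},
  {"hand": 1,"x": 0,"y": 0,"z": 0,"yaw": -0.14},
  {"hand": 1,"x": 0,"y": 0,"z": 0,"yaw": -0.14},
  {"hand": 1,"x": 0,"y": 0,"z": 0,"yaw": -0.14},
  {"hand": 1,"x": 0,"y": 0,"z": 0,"yaw": -0.14},
  {"hand": 1,"x": 0,"y": 0,"z": 0,"yaw": -0.14},
  {"hand": 1,"x": 0,"y": 0,"z": 0,"yaw": -0.14},
])

```text
clock: 3.2
eef_pos: [567.7, 233.9, 355.2]
eef_rot: [-3.141, 0.0, 1.237]
wrist_force: [-0.7, -0.6, -0.7]
finger_gap: 93.9
finger_force: 0.0
```

Call:
arm_command([
  {"hand": 1,"x": 0,"y": 0,"z": 0,"yaw": -0.14},
  {"hand": 1,"x": 0,"y": 0,"z": 0,"yaw": -0.14},
  {"hand": 1,"x": 0,"y": 0,"z": 0,"yaw": -0.14},
  {"hand": 1,"x": 0,"y": 0,"z": 0,"yaw": -0.14},
  {"hand": 1,"x": 0,"y": 0,"z": 0,"yaw": -0.14},
  {"hand": 1,"x": 0,"y": 0,"z": 0,"yaw": -0.14},
  {"hand": 1,"x": 0,"y": 0,"z": 0,"yaw": -0.13},
  {"hand": 1,"x": 0,"y": 0,"z": 0,"yaw": 0},
  {"hand": 1,"x": 0,"y": 0,"z": 0,"yaw": 0},
])

```text
clock: 4.1
eef_pos: [567.7, 233.9, 355.3]
eef_rot: [-3.141, -0.0, 2.197]
wrist_force: [0.1, 0.3, -0.3]
finger_gap: 94.2
finger_force: 0.0
```

```bash
cat > w.py <<'E'
from h import *
import sys,json
s=manip.read_state();c=get_calibration("wrist");im=camera("wrist");n=sys.argv[1]
json.dump({k:np.array(c[k]).tolist() for k in("K","cam_to_world")},open(n+".json","w"))
cv2.imwrite(f"pics/{n}.png",im[:,:,::-1]);print(s["clock"],s["eef_pos"].round(1),s["eef_rot"].round(3),s["joints"].round(2))
for P in((595,281,192),(400,200,90),(489,312,170)):print(proj(c,P).round())
h=cv2.cvtColor(im,cv2.COLOR_RGB2HSV)
m=cv2.inRange(h,(20,90,60),(34,255,255));k,l,st,ce=cv2.connectedComponentsWithStats(m)
for i in range(1,k):
    if st[i,4]>150:
        ys,xs=np.nonzero(l==i)
        v=h[ys,xs,2];print(st[i],ce[i].round(1),np.percentile(v,[5,25,50,75,95]))
E
python3 w.py w2
```

```text
4.1 [567.7 233.9 355.3] [-3.141 -0.     2.197] [ 0.33  0.4   1.05  0.    1.69 -0.29]
[325. 169.]
[163. 120.]
[262.  84.]
[310 147  28  39 905] [323.4 167.4] [ 74. 130. 185. 197. 198.]
[466 325  24  63 522] [479.5 362.9] [ 60.  64.  75.  94. 121.]
[ 70 326  22  62 474] [ 78.2 362.1] [ 60.  63.  76.  97. 121.]
[ 253  406  307   14 1863] [434.5 414.9] [60. 62. 63. 64. 66.]
```

View pics/w2.png

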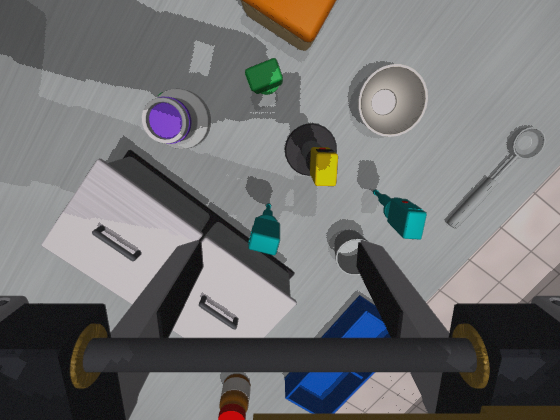

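The wrist view shows the yellow head's bright top at (323,168) above the black foot, green at (264,76), turquoise at (265,235) and (404,217), and the steriliser mouth at (166,120). Now I'll measure the top face and the mouth.

```bash
python3 - <<'E'
from h import *
import json
c=json.load(open("w2.json"));im=cv2.imread("pics/w2.png");h=cv2.cvtColor(im,cv2.COLOR_BGR2HSV)
def big(m):
    C,_=cv2.findContours(m,0,cv2.CHAIN_APPROX_NONE);return max(C,key=cv2.contourArea)
m=cv2.inRange(h,(20,90,150),(34,255,255));m[:130]=0;m[200:]=0
q=big(m)[:,0];W=np.array([onz(c,u,v,192)[:2] for u,v in q],np.float32)
r=cv2.minAreaRect(W);B=cv2.boxPoints(r);E=np.roll(B,-1,0)-B
print("top",r,np.degrees(np.arctan2(E[:,1],E[:,0])).round(1),"hull",np.round(cv2.boxPoints(cv2.minAreaRect(q))))
box=np.zeros(m.shape,np.uint8);box[85:160,135:215]=255
m=cv2.inRange(h,(115,80,40),(150,255,255))&box
q=big(m)[:,0]
W=np.array([onz(c,u,v,90)[:2] for u,v in q],np.float32);print("violet",cv2.minEnclosingCircle(W),cv2.fitEllipse(W))
s=manip.read_state();p=s["eef_pos"][:2];y=s["eef_rot"][2];t=np.array([r[0][0],r[0][1]])-p
print("tool dx,dy",t@[np.cos(y),np.sin(y)],t@[np.sin(y),-np.cos(y)])
cv2.imwrite("pics/c2.png",np.hstack([cv2.resize(im[80:165,125:215],None,fx=4.2,fy=4.2),cv2.resize(im[125:210,280:370],None,fx=4.2,fy=4.2)]))
E
```

```text
top ((595.6693725585938, 281.1339416503906), (22.826087951660156, 33.84436798095703), 35.2222900390625) [ -54.8   35.2  125.2 -144.8] hull [[315. 185.]
 [317. 153.]
 [338. 154.]
 [336. 186.]]
violet ((403.43212890625, 201.92190551757812), 23.512466430664062) ((402.99456787109375, 201.3366241455078), (42.792789459228516, 45.89613723754883), 42.53688049316406)
tool dx,dy 21.871675789222255 50.357805622720356
```

View pics/c2.png

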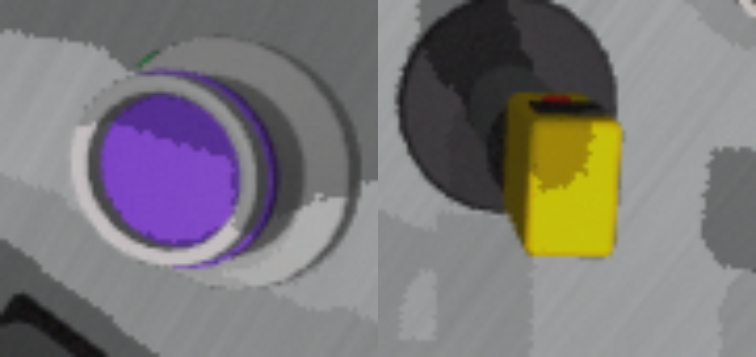

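The top face measures 23×34 mm, against 24×36 given, centred at (595.7, 281.1) with the long axis at 125°. The mouth is at about (402, 202). Now align and descend.

Call:
arm_command([
  {"hand": 1,"x": 0.011,"y": 0.025,"z": 0,"yaw": 0.01},
  {"hand": 1,"x": 0.011,"y": 0.025,"z": 0,"yaw": 0},
  {"hand": 1,"x": 0,"y": 0,"z": 0.03,"yaw": 0},
  {"hand": 1,"x": 0,"y": 0,"z": 0.035,"yaw": 0},
  {"hand": 1,"x": 0,"y": 0,"z": 0.03,"yaw": 0},
  {"hand": 1,"x": 0,"y": 0,"z": 0.015,"yaw": 0},
  {"hand": 1,"x": 0,"y": 0,"z": 0,"yaw": 0},
])

```text
clock: 4.85
eef_pos: [594.7, 280.7, 243.0]
eef_rot: [-3.138, -0.001, 2.188]
wrist_force: [-0.0, 0.8, 0.4]
finger_gap: 94.1
finger_force: 0.0
```

```bash
python3 - <<'E'
from h import *
s=manip.read_state();c=get_calibration("wrist");im=camera("wrist");cv2.imwrite("pics/w3.png",im[:,:,::-1])
h=cv2.cvtColor(im,cv2.COLOR_RGB2HSV)
m=cv2.inRange(h,(20,90,60),(34,255,255));m[320:]=0
v=cv2.inRange(h,(20,90,150),(34,255,255));v[320:]=0
for mm in(m,v):
    C,_=cv2.findContours(mm,0,cv2.CHAIN_APPROX_NONE);q=max(C,key=cv2.contourArea)[:,0]
    W=np.array([onz(c,a,b,192)[:2] for a,b in q],np.float32);r=cv2.minAreaRect(W);print(r,cv2.boundingRect(q))
p=s["eef_pos"];y=s["eef_rot"][2];t=np.array(r[0])-p[:2];print(p,s["eef_rot"],t@[np.cos(y),np.sin(y)],t@[np.sin(y),-np.cos(y)])
E
```

```text
((592.0518188476562, 287.2059631347656), (23.174766540527344, 47.851505279541016), 34.69448471069336) (266, 185, 32, 61)
((598.94970703125, 276.972412109375), (22.864519119262695, 22.87631607055664), 35.480525970458984) (266, 217, 31, 29)
[594.68795566 280.72394563 242.97359766] [-3.13751554e+00 -9.39757381e-04  2.18843107e+00] -5.526455952972197 1.3018498610613338
```

Call:
arm_command([
  {"hand": 1,"x": 0.001,"y": 0.001,"z": 0.02,"yaw": 0},
  {"hand": 1,"x": 0,"y": 0,"z": 0.025,"yaw": 0},
  {"hand": 1,"x": 0,"y": 0,"z": 0.025,"yaw": 0},
  {"hand": 1,"x": 0,"y": 0,"z": 0.02,"yaw": 0},
  {"hand": 1,"x": 0,"y": 0,"z": 0.01,"yaw": 0},
  {"hand": 1,"x": 0,"y": 0,"z": 0,"yaw": 0},
])

```text
clock: 5.5
eef_pos: [595.7, 282.4, 145.4]
eef_rot: [-3.141, -0.0, 2.19]
wrist_force: [0.4, -0.0, -0.2]
finger_gap: 93.9
finger_force: 0.0
```

Call:
arm_command([
  {"hand": -0.3,"x": 0,"y": 0,"z": 0,"yaw": 0},
  {"hand": -0.8,"x": 0,"y": 0,"z": 0,"yaw": 0},
  {"hand": -0.8,"x": 0,"y": 0,"z": 0,"yaw": 0},
  {"hand": -0.8,"x": 0,"y": 0,"z": 0,"yaw": 0},
  {"hand": -0.8,"x": 0,"y": 0,"z": 0,"yaw": 0},
  {"hand": -0.8,"x": 0,"y": 0,"z": 0,"yaw": 0},
  {"hand": -0.8,"x": 0,"y": 0,"z": 0,"yaw": 0},
  {"hand": -0.8,"x": 0,"y": 0,"z": 0,"yaw": 0},
  {"hand": -0.8,"x": 0,"y": 0,"z": 0,"yaw": 0},
], newtons=25)

```text
clock: 6.4
eef_pos: [595.6, 282.4, 145.4]
eef_rot: [-3.142, -0.0, 2.191]
wrist_force: [-1.1, -1.7, 2.1]
finger_gap: 25.2
finger_force: 1.0
```

Call:
arm_command([
  {"hand": -1,"x": 0,"y": 0,"z": 0,"yaw": 0},
  {"hand": -1,"x": 0,"y": 0,"z": 0,"yaw": 0},
  {"hand": -1,"x": 0,"y": 0,"z": 0,"yaw": 0},
  {"hand": -1,"x": 0,"y": 0,"z": 0,"yaw": 0},
], newtons=25)

```text
clock: 6.8
eef_pos: [595.6, 282.4, 145.4]
eef_rot: [-3.141, -0.0, 2.191]
wrist_force: [0.1, -0.5, 0.1]
finger_gap: 23.4
finger_force: 25.0
```

Call:
arm_command([
  {"hand": -1,"x": 0,"y": 0,"z": -0.01,"yaw": 0},
  {"hand": -1,"x": 0,"y": 0,"z": -0.02,"yaw": 0},
  {"hand": -1,"x": 0,"y": 0,"z": -0.02,"yaw": 0},
  {"hand": -1,"x": 0,"y": 0,"z": -0.025,"yaw": 0},
  {"hand": -1,"x": 0,"y": 0,"z": -0.025,"yaw": 0},
  {"hand": -1,"x": 0,"y": 0,"z": -0.025,"yaw": 0},
  {"hand": -1,"x": 0,"y": 0,"z": -0.025,"yaw": 0},
  {"hand": -1,"x": 0,"y": 0,"z": -0.02,"yaw": 0},
  {"hand": -1,"x": 0,"y": 0,"z": -0.01,"yaw": 0},
  {"hand": -1,"x": 0,"y": 0,"z": 0,"yaw": 0},
])

```text
clock: 7.8
eef_pos: [595.8, 282.5, 326.9]
eef_rot: [3.139, 0.001, 2.191]
wrist_force: [0.8, -0.0, -0.7]
finger_gap: 23.9
finger_force: 25.0
```

```bash
python3 - <<'E'
from h import *
s=manip.read_state();print(s["eef_pos"],s["finger_gap"],s["finger_force"])
C={n:get_calibration(n) for n in("scene","side")};t=[]
for n in C:
    im=camera(n)[:,:,::-1];cv2.imwrite(f"pics/{n}1.png",im)
    tip=s["eef_pos"]-[0,0,123.4];u=proj(C[n],tip).round().astype(int);print(n,u)
    x,y=u;y-=25
    t.append(cv2.resize(im[y-45:y+45,x-35:x+35],(390,500),interpolation=cv2.INTER_CUBIC))
    w=onz(get_calibration("wrist"),0,0,0)
cv2.imwrite("pics/c3.png",np.hstack(t))
T=np.array([403.0,201.8]);
c=__import__("json").load(open("w2.json"));print("ring centre",onz(c,164.3,121,90))
E
```

```text
[595.77699963 282.47094954 326.91236509] 23.910725414180547 24.999813437461853
scene [372 163]
side [240 260]
ring centre [402.52663061 200.11693704  90.        ]
```

View pics/c3.png

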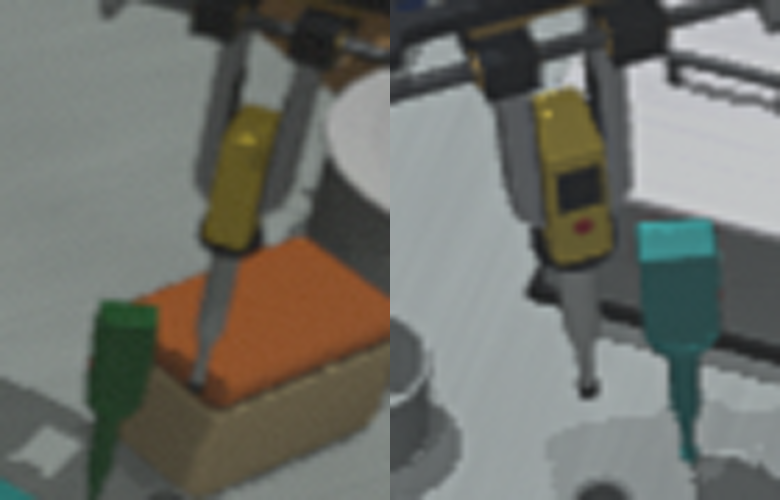

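The grasp is good: the tip appears exactly below the TCP in both views and is clear of the tube. Next, over the steriliser.

Call:
arm_command([
  {"hand": -1,"x": 0.002,"y": -0.01,"z": 0,"yaw": 0},
  {"hand": -1,"x": 0.004,"y": -0.02,"z": 0,"yaw": 0},
  {"hand": -1,"x": 0.006,"y": -0.025,"z": 0,"yaw": 0},
  {"hand": -1,"x": 0.006,"y": -0.025,"z": 0,"yaw": 0},
  {"hand": -1,"x": 0.006,"y": -0.025,"z": 0,"yaw": 0},
  {"hand": -1,"x": 0.006,"y": -0.025,"z": 0,"yaw": 0},
  {"hand": -1,"x": 0.006,"y": -0.025,"z": 0,"yaw": 0},
  {"hand": -1,"x": 0.006,"y": -0.025,"z": 0,"yaw": 0},
  {"hand": -1,"x": 0.003,"y": -0.015,"z": 0,"yaw": 0},
  {"hand": -1,"x": 0.001,"y": -0.01,"z": 0,"yaw": 0},
])

```text
clock: 8.9
eef_pos: [400.9, 200.3, 324.8]
eef_rot: [-3.141, -0.0, 2.191]
wrist_force: [-0.0, 0.4, -1.6]
finger_gap: 23.4
finger_force: 25.0
```

Call:
arm_command([
  {"hand": -1,"x": 0,"y": 0,"z": 0.02,"yaw": 0},
  {"hand": -1,"x": 0,"y": 0,"z": 0.03,"yaw": 0},
  {"hand": -1,"x": 0,"y": 0,"z": 0.02,"yaw": 0},
  {"hand": -1,"x": 0,"y": 0,"z": 0.01,"yaw": 0},
  {"hand": -1,"x": 0,"y": 0,"z": 0,"yaw": 0},
  {"hand": -1,"x": 0,"y": 0,"z": 0,"yaw": 0},
])

```text
clock: 9.5
eef_pos: [402.4, 200.8, 246.1]
eef_rot: [3.141, 0.0, 2.191]
wrist_force: [0.7, 0.6, -0.6]
finger_gap: 23.8
finger_force: 25.0
```

```bash
python3 - <<'E'
from h import *
s=manip.read_state();print(s["eef_pos"],s["finger_gap"],s["finger_force"]);t=[]
for n in("scene","side"):
    c=get_calibration(n);im=camera(n)[:,:,::-1].copy()
    u=proj(c,s["eef_pos"]-[0,0,123.4]);m=proj(c,[402.5,201,90]);print(n,u,m)
    x,y=m.round().astype(int)
    t.append(cv2.resize(im[y-45:y+45,x-35:x+35],(390,500),interpolation=cv2.INTER_CUBIC));print("tip in crop",(u-[x-35,y-45])*[5.57,5.56],"mouth",(m-[x-35,y-45])*[5.57,5.56])
cv2.imwrite("pics/c4.png",np.hstack(t))
E
```

```text
[402.37213941 200.81105496 246.09923783] 23.78448056602757 24.999792873859406
scene [315.46966115 155.96464165] [314.76463292 163.42709403]
tip in crop [197.56601261 211.08340759] mouth [193.63900534 252.5746428 ]
side [325.55287289 270.8161041 ] [324.75863983 278.55225448]
tip in crop [198.02950199 204.69753878] mouth [193.60562383 247.71053492]
```

View pics/c4.png

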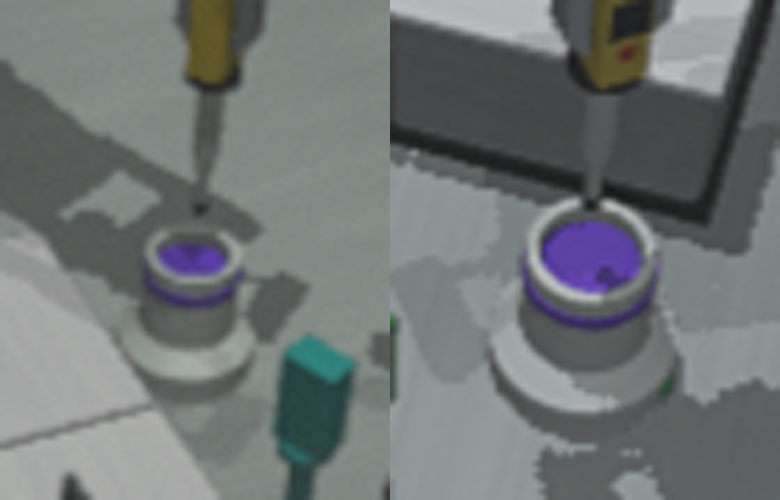

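The tip sits over the mouth in both views, within about 2 mm. I'll lower it 85 mm, to tip z of about 38, where halfway is 55.

Call:
arm_command([
  {"hand": -1,"x": 0,"y": 0,"z": 0.01,"yaw": 0},
  {"hand": -1,"x": 0,"y": 0,"z": 0.015,"yaw": 0},
  {"hand": -1,"x": 0,"y": 0,"z": 0.02,"yaw": 0},
  {"hand": -1,"x": 0,"y": 0,"z": 0.02,"yaw": 0},
  {"hand": -1,"x": 0,"y": 0,"z": 0.013,"yaw": 0},
  {"hand": -1,"x": 0,"y": 0,"z": 0.007,"yaw": 0},
  {"hand": -1,"x": 0,"y": 0,"z": 0,"yaw": 0},
  {"hand": -1,"x": 0,"y": 0,"z": 0,"yaw": 0},
  {"hand": -1,"x": 0,"y": 0,"z": 0,"yaw": 0},
  {"hand": -1,"x": 0,"y": 0,"z": 0,"yaw": 0},
])

```text
clock: 10.6
eef_pos: [402.3, 200.8, 161.0]
eef_rot: [3.141, 0.0, 2.191]
wrist_force: [0.1, -0.5, -1.1]
finger_gap: 23.8
finger_force: 25.0
```

Call:
arm_command([
  {"hand": -1,"x": 0,"y": 0,"z": 0,"yaw": 0},
  {"hand": -1,"x": 0,"y": 0,"z": 0,"yaw": 0},
  {"hand": -1,"x": 0,"y": 0,"z": 0,"yaw": 0},
  {"hand": -1,"x": 0,"y": 0,"z": 0,"yaw": 0},
  {"hand": -1,"x": 0,"y": 0,"z": 0,"yaw": 0},
  {"hand": -1,"x": 0,"y": 0,"z": 0,"yaw": 0},
  {"hand": -1,"x": 0,"y": 0,"z": 0,"yaw": 0},
  {"hand": -1,"x": 0,"y": 0,"z": 0,"yaw": 0},
  {"hand": -1,"x": 0,"y": 0,"z": 0,"yaw": 0},
  {"hand": -1,"x": 0,"y": 0,"z": 0,"yaw": 0},
])

```text
clock: 11.6
eef_pos: [402.0, 200.7, 160.4]
eef_rot: [-3.142, -0.0, 2.191]
wrist_force: [0.7, 0.0, -1.0]
finger_gap: 23.8
finger_force: 25.0
```

Call:
arm_command([
  {"hand": -1,"x": 0,"y": 0,"z": -0.01,"yaw": 0},
  {"hand": -1,"x": 0,"y": 0,"z": -0.02,"yaw": 0},
  {"hand": -1,"x": 0,"y": 0,"z": -0.02,"yaw": 0},
  {"hand": -1,"x": 0,"y": 0,"z": -0.025,"yaw": 0},
  {"hand": -1,"x": 0,"y": 0,"z": -0.025,"yaw": 0},
  {"hand": -1,"x": 0,"y": 0,"z": -0.025,"yaw": 0},
  {"hand": -1,"x": 0,"y": 0,"z": -0.025,"yaw": 0},
  {"hand": -1,"x": 0,"y": 0,"z": -0.02,"yaw": 0},
  {"hand": -1,"x": 0,"y": 0,"z": -0.01,"yaw": 0},
  {"hand": -1,"x": 0,"y": 0,"z": 0,"yaw": 0},
])

```text
clock: 12.6
eef_pos: [402.2, 200.8, 341.6]
eef_rot: [3.14, 0.0, 2.191]
wrist_force: [-0.6, 0.1, -1.2]
finger_gap: 23.8
finger_force: 25.0
```

```bash
python3 - <<'E'
from h import *
from scipy.optimize import least_squares
s=manip.read_state();p=s["eef_pos"];y=s["eef_rot"][2]
# cup: rim-level measure from cake (top at z=90, inside) extents, and cup silhouettes from first pictures
S=get_calibration("scene");D=get_calibration("side")
for c,f,box,rim in((S,"scene0",(160,215,200,255),None),(D,"side0",(310,125,345,165),None)):
    im=cv2.imread(f"pics/{f}.png");x0,y0,x1,y1=box
    h=cv2.cvtColor(im,cv2.COLOR_BGR2HSV)[y0:y1,x0:x1]
    dark=((h[:,:,2]<115)).astype(np.uint8)*255
    C,_=cv2.findContours(dark,0,cv2.CHAIN_APPROX_NONE);q=max(C,key=cv2.contourArea)[:,0]+[x0,y0]
    print(f,cv2.boundingRect(q),cv2.contourArea(q))
    print(" rows",[(int(r),int(q[q[:,1]==r][:,0].min()),int(q[q[:,1]==r][:,0].max())) for r in sorted(set(q[:,1]))])
for P in((506,-322,110),(506,-322,50)):print(proj(S,P),proj(D,P))
t=np.array([506,-322])-p[:2];print(p,y,t@[np.cos(y),np.sin(y)],t@[np.sin(y),-np.cos(y)])
E
```

```text
scene0 (168, 218, 23, 27) 446.0
 rows [(218, 178, 180), (219, 174, 184), (220, 172, 185), (221, 170, 186), (222, 169, 187), (223, 169, 187), (224, 168, 188), (225, 168, 188), (226, 168, 188), (227, 168, 188), (228, 168, 188), (229, 168, 189), (230, 169, 189), (231, 169, 190), (232, 169, 190), (233, 169, 190), (234, 170, 190), (235, 170, 190), (236, 170, 190), (237, 171, 189), (238, 171, 189), (239, 172, 189), (240, 172, 188), (241, 173, 188), (242, 173, 187), (243, 175, 185), (244, 176, 183)]
side0 (310, 125, 26, 34) 489.0
 rows [(125, 310, 323), (126, 310, 325), (127, 310, 326), (128, 310, 327), (129, 310, 327), (130, 310, 327), (131, 312, 327), (132, 314, 326), (133, 316, 322), (134, 322, 329), (135, 320, 332), (136, 319, 333), (137, 318, 334), (138, 318, 335), (139, 318, 335), (140, 318, 335), (141, 318, 335), (142, 317, 335), (143, 317, 334), (144, 317, 335), (145, 317, 335), (146, 317, 335), (147, 318, 334), (148, 318, 334), (149, 318, 334), (150, 318, 334), (151, 318, 334), (152, 318, 335), (153, 318, 335), (154, 318, 335), (155, 319, 334), (156, 320, 333), (157, 320, 332), (158, 324, 330)]
[176.97457521 225.35027342] [326.47413145 139.18197749]
[180.22937353 238.81325855] [325.41765462 153.37556335]
[402.2065283  200.78349286 341.60298893] 2.190799019110738 -485.78928844964395 -219.28162804193425
```

The dip is done: tip z stayed at about 38 for more than 1.2 s. Carry over the pans with the tip at about 218 (handles reach 130).

Call:
arm_command([
  {"hand": -1,"x": -0.01,"y": -0.0045,"z": 0,"yaw": 0},
  {"hand": -1,"x": -0.02,"y": -0.009,"z": 0,"yaw": 0},
  {"hand": -1,"x": -0.03,"y": -0.0135,"z": 0,"yaw": 0},
  {"hand": -1,"x": -0.03,"y": -0.0135,"z": 0,"yaw": 0},
  {"hand": -1,"x": -0.03,"y": -0.0135,"z": 0,"yaw": 0},
  {"hand": -1,"x": -0.03,"y": -0.0135,"z": 0,"yaw": 0},
  {"hand": -1,"x": -0.03,"y": -0.0135,"z": 0,"yaw": 0},
  {"hand": -1,"x": -0.03,"y": -0.0135,"z": 0,"yaw": 0},
  {"hand": -1,"x": -0.03,"y": -0.0135,"z": 0,"yaw": 0},
  {"hand": -1,"x": -0.03,"y": -0.0135,"z": 0,"yaw": 0},
])

```text
clock: 13.6
eef_pos: [459.5, -91.6, 339.3]
eef_rot: [-3.14, -0.001, 2.19]
wrist_force: [0.5, -0.4, -0.6]
finger_gap: 24.1
finger_force: 25.0
```

Call:
arm_command([
  {"hand": -1,"x": -0.03,"y": -0.0135,"z": 0,"yaw": 0},
  {"hand": -1,"x": -0.03,"y": -0.0135,"z": 0,"yaw": 0},
  {"hand": -1,"x": -0.03,"y": -0.0135,"z": 0,"yaw": 0},
  {"hand": -1,"x": -0.03,"y": -0.0135,"z": 0,"yaw": 0},
  {"hand": -1,"x": -0.03,"y": -0.0135,"z": 0,"yaw": 0},
  {"hand": -1,"x": -0.03,"y": -0.0135,"z": 0,"yaw": 0},
  {"hand": -1,"x": -0.02,"y": -0.009,"z": 0,"yaw": 0},
  {"hand": -1,"x": -0.011,"y": -0.005,"z": 0,"yaw": 0},
  {"hand": -1,"x": -0.005,"y": -0.003,"z": 0,"yaw": 0},
  {"hand": -1,"x": 0,"y": 0,"z": 0,"yaw": 0},
])

```text
clock: 14.6
eef_pos: [505.5, -322.5, 339.9]
eef_rot: [-3.141, -0.001, 2.191]
wrist_force: [-0.5, 1.0, -1.5]
finger_gap: 24.1
finger_force: 25.0
```

```bash
python3 - <<'E'
from h import *
s=manip.read_state();p=s["eef_pos"];print(s["clock"],p,s["eef_rot"])
t=[];S=get_calibration("scene");D=get_calibration("side");c=get_calibration("wrist")
for n in("wrist","scene","side"):
    im=camera(n)[:,:,::-1].copy();cv2.imwrite(f"pics/{n}2.png",im)
    x,y=proj(get_calibration(n) if n!="wrist" else c,[506,-321,110]).round().astype(int);k=70 if n=="wrist" else 30
    x0=max(x-k,0);y0=max(y-k,0);t.append(cv2.resize(im[y0:y0+2*k,x0:x0+2*k],(260,260),interpolation=cv2.INTER_CUBIC));print(n,x0,y0,2*k/260)
cv2.imwrite("pics/c5.png",np.hstack(t))
r=[ray(S,178.4,225),ray(D,327.1,139.9)];print(tri(r),onz(S,178.4,225,110),onz(D,327.1,139.9,110))
E
```

```text
14.6 [ 505.51736908 -322.49178069  339.91767673] [-3.14133272e+00 -8.55207958e-04  2.19052252e+00]
wrist 210 107 0.5384615384615384
scene 147 195 0.23076923076923078
side 296 109 0.23076923076923078
[ 504.15288093 -318.37723739  109.20408646] [ 506.40224367 -317.85444815  110.        ] [ 503.33109899 -318.95426739  110.        ]
```

View pics/c5.png

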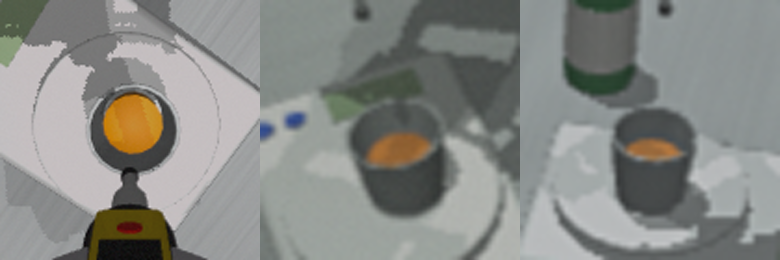

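The wrist crop shows the cup's outer circle centred at about (133,129) and the cake at (133,123). The bottle stands clear behind it. Now the positions from that view.

```bash
python3 - <<'E'
from h import *
c=get_calibration("wrist");im=cv2.imread("pics/wrist2.png");h=cv2.cvtColor(im,cv2.COLOR_BGR2HSV)
m=cv2.inRange(h,(5,110,80),(22,255,255));m[:140]=0;m[200:]=0;m[:,:230]=0;m[:,320:]=0
C,_=cv2.findContours(m,0,1);q=max(C,key=cv2.contourArea)[:,0];W=np.array([onz(c,a,b,90)[:2] for a,b in q],np.float32)
print("cake",cv2.minEnclosingCircle(W),cv2.fitEllipse(W))
d=cv2.inRange(h[:,:,2],0,115)
for r in (165,175,182): print(r,np.nonzero(d[r,250:320])[0][[0,-1]]+250)
# rim circle: crop-read extremes
f=.53846
ext=[(90,129),(177,129),(133,85)]
for e in ext:print(onz(c,210+e[0]*f,107+e[1]*f,110).round(1))
s=manip.read_state();tip=s["eef_pos"]-[0,0,123.4];print("tip pred",proj(c,tip),(proj(c,tip)-[210,107])/f)
cv2.imwrite("pics/c6.png",cv2.resize(im[140:215,240:325],None,fx=7,fy=7,interpolation=cv2.INTER_CUBIC))
E
```

```text
cake ((507.34893798828125, -318.7497863769531), 22.465946197509766) ((507.3912048339844, -319.3033447265625), (42.7015380859375, 43.05064010620117), 36.38601303100586)
165 [262 301]
175 [259 304]
182 [259 303]
[ 483.4 -336.4  110. ]
[ 532.7 -301.1  110. ]
[ 490.  -294.2  110. ]
tip pred [279.0762474  199.14269307] [128.28482598 171.1226332 ]
```

View pics/c6.png

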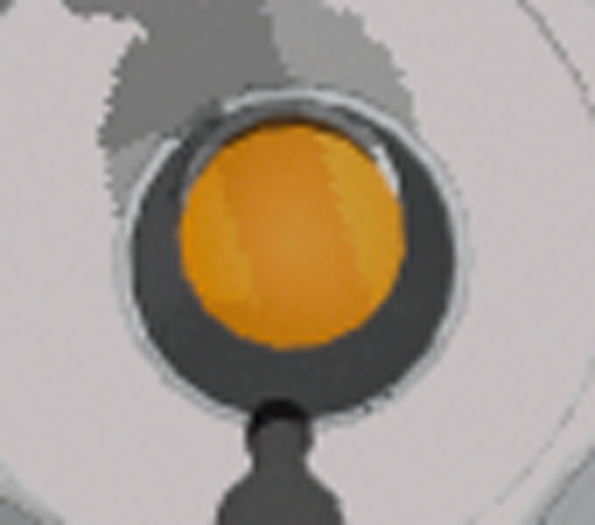

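The rim centre reads (507.7, -318.8) with diameter 65 mm (66 given). The cake centre reads (507.4, -319.2), which agrees. I'll centre the tip and descend to tip z 125, i.e. TCP z 248.4.

Call:
arm_command([
  {"hand": -1,"x": 0.002,"y": 0.003,"z": 0,"yaw": 0},
  {"hand": -1,"x": 0,"y": 0,"z": 0.01,"yaw": 0},
  {"hand": -1,"x": 0,"y": 0,"z": 0.02,"yaw": 0},
  {"hand": -1,"x": 0,"y": 0,"z": 0.02,"yaw": 0},
  {"hand": -1,"x": 0,"y": 0,"z": 0.015,"yaw": 0},
  {"hand": -1,"x": 0,"y": 0,"z": 0.01,"yaw": 0},
  {"hand": -1,"x": 0,"y": 0,"z": 0.005,"yaw": 0},
  {"hand": -1,"x": 0,"y": 0,"z": 0,"yaw": 0},
  {"hand": -1,"x": 0,"y": 0,"z": 0,"yaw": 0},
  {"hand": -1,"x": 0,"y": 0,"z": 0,"yaw": 0},
])

```text
clock: 15.75
eef_pos: [507.2, -319.1, 261.2]
eef_rot: [3.141, 0.001, 2.191]
wrist_force: [-0.3, -0.1, -1.5]
finger_gap: 24.0
finger_force: 25.0
```

Call:
arm_command([
  {"hand": -1,"x": 0,"y": 0,"z": 0.005,"yaw": 0},
  {"hand": -1,"x": 0,"y": 0,"z": 0.005,"yaw": 0},
  {"hand": -1,"x": 0,"y": 0,"z": 0.003,"yaw": 0},
  {"hand": -1,"x": 0,"y": 0,"z": 0,"yaw": 0},
  {"hand": -1,"x": 0,"y": 0,"z": 0,"yaw": 0},
  {"hand": -1,"x": 0,"y": 0,"z": 0,"yaw": 0},
  {"hand": -1,"x": 0,"y": 0,"z": 0,"yaw": 0},
  {"hand": -1,"x": 0,"y": 0,"z": 0,"yaw": 0},
])

```text
clock: 16.55
eef_pos: [507.1, -319.0, 247.6]
eef_rot: [3.142, 0.0, 2.191]
wrist_force: [0.2, 0.9, -1.0]
finger_gap: 24.1
finger_force: 25.0
```

```bash
python3 - <<'E'
from h import *
s=manip.read_state();p=s["eef_pos"];print(s["clock"],p,s["eef_rot"],s["finger_force"],abs(s["qd"]).max());t=[]
for n in("scene","side"):
    c=get_calibration(n);im=camera(n)[:,:,::-1].copy();u=proj(c,p-[0,0,123.4]);r=proj(c,[507.4,-319,110])
    x,y=r.round().astype(int);x0,y0=x-25,y-35
    t.append(cv2.resize(im[y0:y0+60,x0:x0+50],(390,468),interpolation=cv2.INTER_CUBIC));print((u-[x0,y0])*7.8,(r-[x0,y0])*7.8)
cv2.imwrite("pics/c7.png",np.hstack(t))
E
```

```text
16.55 [ 507.08709876 -319.02768763  247.58873382] [3.14153053e+00 2.29771491e-04 2.19080725e+00] 24.999810755252838 0.002156644330083831
[189.37998581 249.22205696] [195.89156263 275.72181197]
[196.64929977 243.62225565] [193.90154335 270.56647212]
```

View pics/c7.png

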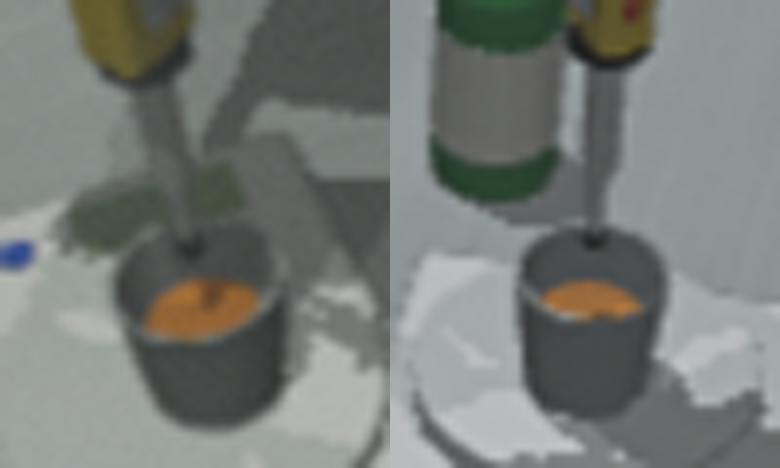

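Both views show the tip over the cup within about 1 mm of centre and about 15 mm above the rim. The arm is still and the pen upright, so I'll hand it in.

```bash
python3 -c "
from cell import manip
print(manip.sign_off())"
```

```text
the job is handed in; nothing more can be done
None
```

I handed the job in at 16.65 s: the thermometer was dipped in the steriliser for over a second and carried over the pans. It is now held still and upright, its tip within about 1 mm of the cup's centre and about 15 mm above the rim. I saw no sign of contact with anything else, but sign-off gave no verdict.

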